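# Roll a tin into its cradle and swing the keeper over it

### The arm

A 7-joint arm with a two-finger parallel gripper is mounted at the origin on a cart in front of the work surface, level with it; the furniture and walls round the work are solid. World frame = base frame: x ahead of the robot, y to its left, z up, the work surface at z = 0. Lengths are in m, angles in rad, forces in N, time in s.
With the tool pointing down it reaches from about 0.425 to 0.825 m from the base axis. Payload 3.6 kg.
Tool frame: the origin (TCP) lies on the centre line of the jaws, within the pads' length; the fingertips stand 8 mm ahead of it and the grasp point (between the pads) lies 11 mm behind it (tip_reach is the distance from the TCP to the fingertips, in m); z points along the fingers, y is the line along which they close (so a half turn about z gives the same grasp; the last joint's range is limited). The gripper opens to 93 mm and grips with 3 to 60 N. Pads are 15 mm wide; open, the fingers measure 128 mm over their backs; the gripper's body (75 mm by 188 mm) begins 65 mm behind the grasp point.
Start: joints at [1.075, 0.615, -0.013, 1.423, 0.008, 1.103, -0.04], TCP at [0.294, -0.58, 0.227] pointing down, gripper open.
Joint ranges: [-3.12, 3.12], [-0.3, 2.06], [-1.34, 1.32], [0.26, 2.42], [-1.36, 4.5], [0.01, 1.98], [-2.84, 2.84]. Speed limits (rad/s): [2.79, 2.79, 3.14, 3.14, 3.14, 3.14, 3.14].

### API

Orientations are given as a rotation vector (axis times angle).
In Python, from workcell import * gives the robot as it stands.
- The arm moves only by the tool arm_command, never from a script. Its argument "targets" is a list that holds one entry, the list of rows, each a list of 5 numbers: the opening, from -1 (shut) to 1 (fully open), then the shift along the world's x, y, z in mm, then the turn about the world's z in degrees. In form: [[[grip, x, y, z, yaw], ...]]. A call has 1 to 8 rows; each row shifts and turns the commanded pose from where the row before left it; what a row does not reach is not made up. A row lasts 1/12 s, in which the tool goes at most 41.7 mm and 7.16 degrees, less where a joint would pass 70% of its speed; a pose out of reach is approached as far as the arm can. A call is refused whole if a number of a shift passes 41.7 or a number of a turn 7.16, either way. A call with a gripper value outside its range is refused whole. The fingers move at their own pace and stop on an object; the grip force is fixed at half the most. Time passes only in rows, so rows that do not move let the fingers close. It gives the time, the measured TCP pose, the force, the opening and the grip force at its end, in the units of the state.
- sense(): the state, without advancing time (a new reading comes with each control period).
- read_camera(name): name is "side" or "top"; returns a dict with "pixels" (480x640x3 uint8, blue, green, red), "fx", "fy", "cx", "cy" (pixels), "distortion" ([k1, k2, p1, p2, k3] as OpenCV has them; the pictures are not rectified), "origin" and "orientation" of the camera in the world. Camera axes: x right, y up, looking along -z (the intrinsics and any distortion apply to the point x, -y, -z); pixel columns grow to the right and rows downward; lengths in m; the calibration is good to about 2 mm. A picture is of the moment at which its call begins. There is no depth.
- sign_off(): hands the job in; it is judged then, once.
The state is a dict: "time": time; "q": joint angles; "dq": joint speeds; "tau": joint torques, N m; "eef_pos": TCP position; "orientation": TCP orientation; "ft_force": force on the tool from outside, world axes, zero at the start; "moment": the same for the moment, N m; "width": finger opening in m; "finger_force": force on a finger pad.
Only numpy, scipy, OpenCV 4.12 (cv2) and the standard library are available. Lean on these libraries where they do the work, as an engineer would, in place of code of your own. Each camera call takes 0.05 s, during which the arm holds its last target. There are 200 camera calls.

### The job

Put the tall tin that lies on the worktop away in the wooden cradle: without lifting it, push it gently so that it rolls up the ramp, over the crest and settles in the groove at the top, lying still and square. Then, with the tin in place, swing the wire keeper with the red sleeve over the top of it and down in front of it as far as it goes. Leave the other things on the worktop where they are.

Things in the scene. Friction and masses are not known exactly. Their poses are not given: they have to be found in the camera images.
- tin: Tall closed food tin with a green label, a plain cylinder 75 mm in diameter, 110 mm long, 0.3 to 0.7 kg, lying on its side before the ramp's foot, up to 0.25 rad out of square with the ramp. It rolls easily; it does not roll off by itself on the level. Origin: centre of its bottom end; its z axis is its long axis. Almost too wide to grip.
- tin_center (a point): Middle of the tin, on its long axis, 55 mm from either end. It is 38 mm above the worktop while the tin lies there.
- cradle: Fixed wooden cradle on the worktop, 174 mm wide (y). Origin on the worktop below the groove's middle. +x points up the ramp, the way the tin must roll (to the robot's right, world -y, within 0.25 rad); y runs along the groove. Cheeks 66 mm high (x -43 to 47 mm) and kerbs 22 mm high along the ramp (x -135 to -43 mm), inner faces at y = +/-75 mm, outer at +/-87 mm.
- crest (a point): Middle of the ramp's rounded crest, at x = -29 mm of the cradle, 20 mm high. The ramp, 150 mm wide, rises evenly to it from a 1 mm edge at x = -135 mm. Beyond it lies the V groove: down to a floor 5 mm high at x = 0, up to 26 mm at x = 37 mm; a lip of that height ends at x = 47 mm. A tin sinks 11 mm from the crest into the groove and then touches both its sides.
- groove (a point): Where the middle of the tin lies when it is seated: x = 0, y = 0 of the cradle, 46 mm above the worktop; axes as the cradle's. It is also the middle of the keeper's hinge axis, which runs along y. 20 mm to either side along y is still in place.
- keeper (a joint): Angle q (rad) of the wire keeper hinged on the cheeks' outsides. 0: leaning back beyond the groove; 2.09: its stop, over the tin and down in front. The bar is at x = 62 mm * cos(0.698 + q), z = 46 mm + 62 mm * sin(0.698 + q) of the cradle. Starts at 0 to 0.35. Light (about 1 N at the bar), stays where it is left. 18 mm are free between its sleeve and a seated tin.
- keeper_grip (a point): Middle of the keeper's bar: a red plastic sleeve 12 mm thick and 80 mm long, parallel to y, 62 mm from the hinge axis; on either side of it the bar is 6 mm wire, out to 92 mm, outside the cheeks.
- short_tin: A short tin standing on the worktop behind, 75 mm in diameter, 58 mm high; origin under its middle. Leave it alone.
- mug: A white mug standing behind, 94 mm high; origin under its middle. Leave it alone.
- spice_jar: A spice jar with dark cap standing behind, 45 mm in diameter, 105 mm high; origin under its middle. Leave it alone.
- lemon: A lemon, 78 x 55 x 56 mm, to the right in front of the microwave; origin under its middle. Leave it alone.
- bowl: A white bowl, 135 mm in diameter, 60 mm high, at the right; origin under its middle. Leave it alone.
Not all that is in view belongs to the job. Leave any turquoise look-alike of the tin alone.

How it is judged:
By the outcome, as a careful person would: the job done as asked, in the order asked, and still so for the second after the job is handed in, with the robot touching nothing.
It also fails if it takes over 59 s, if anything falls off the work surface, if the arm or the gripper's body presses on something with over 40 N, if the wrist force passes 120 N, or if a joint passes its speed limit or range.

## Working session

There is one attempt and no reset: what is moved stays moved. The work goes in short steps, Python scripts to look and compute and a tool call to move; the robot and the scene stay as the last step left them, time stands still between calls to the robot, and variables do not carry over. Pictures are saved under pics/ and viewed, at most 10 in all, crops included, and the job is handed in when it is done.

Besides the shell and the picture viewer there is one more tool, called as name([rows], argument=value, ...), one row to a line, values as JSON. arm_command: Moves the arm, as the interface text tells. Its arguments: {"type":"object","properties":{"targets":{"type":"array"}},"required":["targets"]}

```bash
mkdir -p pics; cat > h.py <<'E'
from workcell import *
import numpy as np, cv2
from scipy.spatial.transform import Rotation as R
def cam(n):
    c=read_camera(n); c['K']=np.array([[c['fx'],0,c['cx']],[0,c['fy'],c['cy']],[0,0,1.]]); c['d']=np.array(c['distortion'],float)
    o=np.array(c['orientation'],float); c['R']=R.from_rotvec(o).as_matrix() if o.shape==(3,) else o; c['o']=np.array(c['origin']); return c
def ray(c,p):
    u=cv2.undistortPoints(np.array(p,float).reshape(-1,1,2),c['K'],c['d'])[:,0]
    return np.c_[u[:,0],-u[:,1],-np.ones(len(u))]@c['R'].T
def onz(c,p,z):
    r=ray(c,p); return c['o']+r*((z-c['o'][2])/r[:,2])[:,None]
def proj(c,P):
    q=(np.atleast_2d(P)-c['o'])@c['R']; q=q*[1,-1,-1]
    return cv2.projectPoints(q,np.zeros(3),np.zeros(3),c['K'],c['d'])[0][:,0]
def tri(c1,p1,c2,p2):
    a,b=ray(c1,[p1])[0],ray(c2,[p2])[0]
    s=np.linalg.lstsq(np.c_[a,-b],c2['o']-c1['o'],rcond=None)[0]
    A,B=c1['o']+a*s[0],c2['o']+b*s[1]; return (A+B)/2,np.linalg.norm(A-B)
E
python3 - <<'E'
from h import *
for n in('side','top'):
    c=cam(n); cv2.imwrite(f'pics/{n}0.png',c['pixels']); print(n,c['o'],c['R'].round(3).tolist(),c['fx'],c['d'])
s=sense(); print(s)
E
```

```text
side [-0.01672718  0.73208454  0.84932558] [[-0.779, 0.379, -0.498], [-0.626, -0.476, 0.617], [-0.003, 0.794, 0.609]] 544.6015433363718 [0.03689913 0.         0.         0.         0.        ]
top [ 0.01568611 -0.12478708  1.53117888] [[0.114, 0.925, -0.362], [-0.993, 0.104, -0.048], [-0.007, 0.366, 0.931]] 599.0666053255586 [-0.05478383  0.          0.          0.          0.        ]
{'time': 0.1, 'q': array([ 1.07549335,  0.61580956, -0.01257536,  1.42470508,  0.00813487,
        1.10339661, -0.04043189]), 'dq': array([-5.92929372e-05, -2.73921392e-03, -6.87496055e-04, -4.17072009e-03,
       -3.53831625e-04,  1.71466477e-03,  2.29832449e-03]), 'tau': array([ 1.39934913e-03, -4.60040724e+01,  2.10119574e-01, -1.66245872e+01,
       -6.11894787e-02,  1.69494777e-02,  1.19613878e-04]), 'eef_pos': array([ 0.29335784, -0.57927517,  0.22561664]), 'orientation': array([-3.05354973e+00, -7.29185092e-01,  9.51574783e-04]), 'ft_force': array([-0.41846048, -0.13479635, -0.41755018]), 'moment': array([-0.01993903,  0.00654034, -0.00026593]), 'finger_force': 0.0, 'width': 0.09291059024577933}
```

View pics/side0.png

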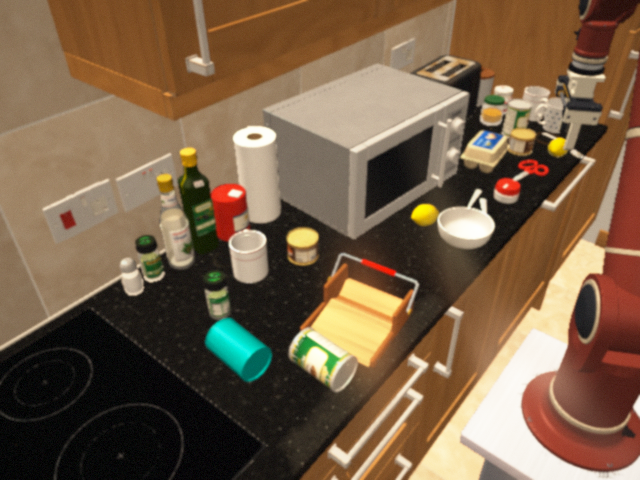

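View pics/top0.png

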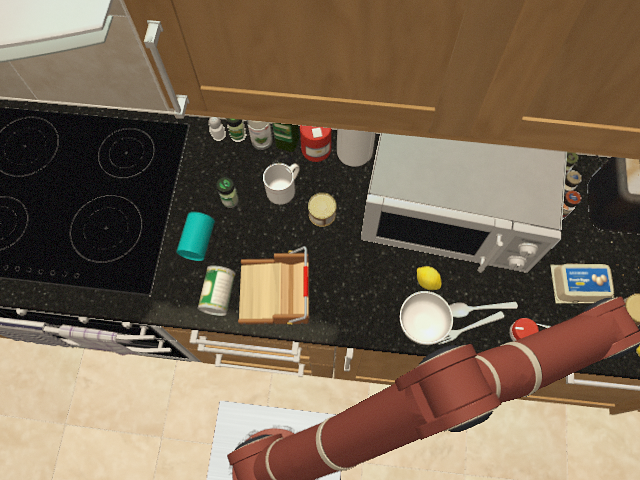

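Candidates: the green-and-white tin lying at side (322,360) / top (216,290), just before the ramp foot, and the turquoise cylinder at side (238,349) / top (196,236). The first fits: it has a green label and lies at the foot. The second is the look-alike. The cradle is at top (275,290), with the red sleeve at top (306,281). I'll confirm in an enlarged crop.

```bash
python3 - <<'E'
from h import *
t=cv2.imread('pics/top0.png')[225:335,170:330]; s=cv2.imread('pics/side0.png')[245:400,200:425]
a=cv2.resize(t,(800,550),interpolation=cv2.INTER_CUBIC); cv2.imwrite('pics/topc.png',a)
cv2.imwrite('pics/sidec.png',cv2.resize(s,None,fx=3.5,fy=3.5,interpolation=cv2.INTER_CUBIC))
E
```

```text
(no output)
```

View pics/topc.png

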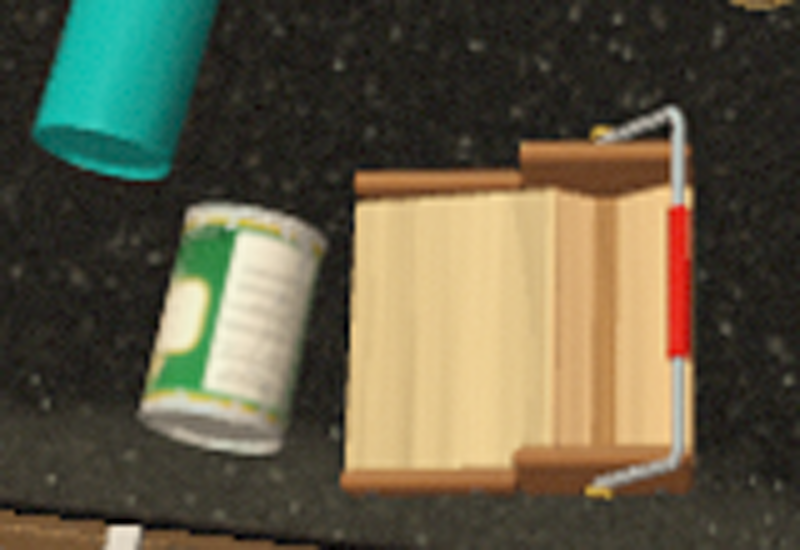

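View pics/sidec.png

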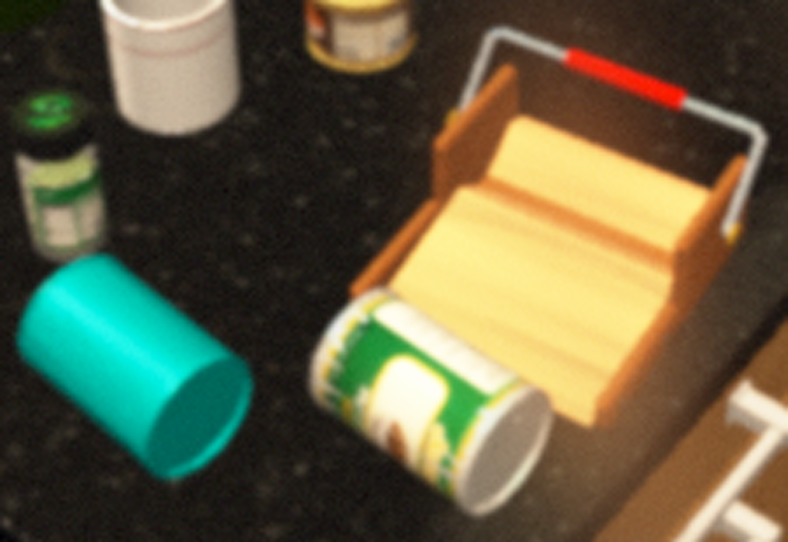

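The crops confirm it. The green-label tin's end centres are at about crop (256,230) and (211,430), with the turquoise look-alike apart at (125,90). The ramp foot runs from crop (355,202) to (345,470), the groove line is at about (597,195)-(595,452), and the sleeve spans (679,207)-(679,357).

```bash
python3 - <<'E'
from h import *
t=cam('top'); s=cam('side')
T=lambda u,v:(170+(u+.5)/5-.5,225+(v+.5)/5-.5)
S=lambda u,v:(200+(u+.5)/3.5-.5,245+(v+.5)/3.5-.5)
def z(n,p,h): r=onz(t,[T(*p)],h)[0]; print(n,(r*1000).round(1)); return r
a=z('tin far',(256,230),.0375); b=z('tin near',(211,430),.0375); print(np.linalg.norm(a-b),(a+b)/2, 'axis',(a-b)/np.linalg.norm(a-b))
for n,p,h in [('footL',(355,202),.001),('footR',(345,470),.001),('crestL',(555,190),.02),('crestR',(548,452),.02),('grL',(597,197),.005),('grR',(594,452),.005),('hingeL',(600,132),.046),('hingeR',(598,490),.046),('kerbtopL out',(357,174),.022),('kerbtopR out',(343,488),.022),('kerbR in',(345,470),.022)]: z(n,p,h)
for c,n in((t,'t'),(s,'s')):
    h=cv2.cvtColor(c['pixels'],cv2.COLOR_BGR2HSV); m=cv2.inRange(h,(0,180,120),(6,255,255))|cv2.inRange(h,(174,180,120),(180,255,255))
    k,l,st,ce=cv2.connectedComponentsWithStats(m)
    print(n,[(st[i].tolist(),ce[i].round(1).tolist()) for i in range(1,k) if st[i][4]>40])
print('tri hingeL',tri(t,T(600,132),s,S(453,118))); print('hingeR',tri(t,T(598,490),s,S(733,233)))
print('foot R',tri(t,T(345,470),s,S(583,425)))
print('groove tri R', tri(t,T(594,452),s,S(670,265)))
print('sleeve ends',tri(t,T(679,207),s,S(570,57)),tri(t,T(679,357),s,S(683,98)))
print('tin near side', (onz(s,[S(508,450)],.0375)))
print('tin near rim tri (rightmost top)',)
for n,P in (('mug',(279,190)),('turq',(188,256))): print(n,onz(t,[P],.04))
E
```

```text
tin far [474.1 205.   37.5]
tin near [365.  209.3  37.5]
0.10922672229959486 [0.41955721 0.20716904 0.0375    ] axis [ 0.99923935 -0.03899633  0.        ]
footL [507.1 162.5   1. ]
footR [360.4 143.8   1. ]
crestL [519.7  53.8  20. ]
crestR [377.5  37.5  20. ]
grL [523.3  32.5   5. ]
grR [383.9  15.3   5. ]
hingeL [545.8  31.5  46. ]
hingeR [354.7   6.9  46. ]
kerbtopL out [516.1 160.1  22. ]
kerbtopR out [346.2 139.6  22. ]
kerbR in [355.7 140.1  22. ]
t [([300, 125, 31, 36, 357], [311.6, 141.0]), ([304, 266, 4, 30, 117], [305.5, 280.9]), ([512, 318, 26, 22, 322], [524.5, 328.2])]
s [([592, 21, 23, 4, 58], [602.2, 22.7]), ([611, 138, 29, 111, 1563], [629.2, 204.1]), ([518, 159, 31, 17, 297], [533.1, 167.0]), ([495, 178, 26, 17, 303], [507.7, 186.2]), ([210, 184, 36, 57, 1221], [226.4, 208.7]), ([64, 215, 11, 13, 74], [68.9, 222.0]), ([595, 255, 45, 57, 1402], [620.2, 282.5]), ([361, 258, 35, 19, 242], [378.1, 266.9]), ([602, 351, 38, 17, 434], [621.9, 359.0]), ([632, 414, 8, 17, 52], [634.7, 422.0]), ([542, 431, 46, 33, 318], [562.5, 449.0])]
tri hingeL (array([0.54311248, 0.03070693, 0.05076858]), np.float64(0.0019132473170149341))
hingeR (array([0.35282122, 0.0063    , 0.04968877]), np.float64(0.002068761238403018))
foot R (array([0.35978997, 0.14346306, 0.00204064]), np.float64(0.0008037365826926927))
groove tri R (array([0.38463676, 0.01539313, 0.00801145]), np.float64(0.0030248589388806382))
sleeve ends (array([ 0.49116201, -0.01921013,  0.09541473]), np.float64(0.0028188430663926354)) (array([ 0.41379815, -0.02872255,  0.09697814]), np.float64(0.0008552429484263017))
tin near side [[0.36490693 0.20634915 0.0375    ]]
tin near rim tri (rightmost top)
mug [[0.72251627 0.08531503 0.04      ]]
turq [[0.50365023 0.29849499 0.04      ]]
```

```bash
python3 - <<'E'
from h import *
t=cam('top')
print('mw bottom front',onz(t,[(363,257),(520,272)],0).round(3).tolist())
print('bowl',onz(t,[(427,315)],.06).round(3),'lemon',onz(t,[(428,278)],.03).round(3),'turq near end',onz(t,[(190.6,256),(207,260)],.0375).round(3).tolist())
E
```

```text
mw bottom front [[0.567, -0.164, 0.0], [0.572, -0.588, 0.0]]
bowl [[ 0.409 -0.336  0.06 ]] lemon [[ 0.517 -0.338  0.03 ]] turq near end [[0.505, 0.292, 0.038], [0.499, 0.247, 0.038]]
```

arm_command([
  [[-0.2, 10, 40, 0, 0], [-0.2, 10, 40, 0, 0], [-0.2, 10, 40, 0, 0], [-0.2, 10, 40, 0, 0], [-0.2, 10, 40, 0, 0], [-0.2, 10, 40, 0, 0], [-0.2, 5, 40, 0, 0], [-0.2, 5, 40, 0, 0]],
])

```text
time: 0.92
eef_pos: [0.3639, -0.2578, 0.2268]
orientation: [3.055, 0.73, 0.001]
ft_force: [1.0, -0.9, 0.6]
width: 0.0443
finger_force: 0.0
```

arm_command([
  [[0.3, 10, 38, 0, 5], [0.3, 10, 38, 0, 5], [0.3, 10, 38, 0, 5], [0.3, 10, 38, 0, 5], [0.3, 10, 38, 0, 5], [0.3, 10, 38, 0, 5], [0.3, 10, 38, 0, 5], [0.3, 2, 38, 0, 5]],
])

```text
time: 1.58
eef_pos: [0.4371, 0.0462, 0.227]
orientation: [2.618, 1.735, 0.004]
ft_force: [0.2, 0.3, 0.7]
width: 0.0606
finger_force: 0.0
```

arm_command([
  [[0.3, 0, 40, 0, 5], [0.3, 0, 40, 0, 5], [0.3, 0, 40, 0, 5], [0.3, -5, 40, 0, 5], [0.3, -10, 38, 0, 5], [0.3, -12, 37, 0, 5], [0.3, 0, 0, 0, 0.5], [0.3, 0, 0, 0, 0]],
])

```text
time: 2.25
eef_pos: [0.4074, 0.2816, 0.2267]
orientation: [-2.067, -2.364, -0.001]
ft_force: [-0.2, -0.2, -0.2]
width: 0.0604
finger_force: 0.0
```

arm_command([
  [[0.3, 0, 0, -35, 0], [0.3, 0, 0, -35, 0], [0.3, 0, 0, -35, 0], [0.3, 0, 0, -35, 0], [0.3, 0, 0, -30, 0], [0.3, 0, 0, -24, 0], [0.3, 0, 0, 0, 0], [0.3, 0, 0, 0, 0]],
])

```text
time: 2.92
eef_pos: [0.4089, 0.2773, 0.0321]
orientation: [2.077, 2.356, -0.005]
ft_force: [0.3, 0.1, 0.2]
width: 0.0607
finger_force: 0.0
```

arm_command([
  [[0.3, 0.5, -4, 0, 0], [0.3, 0.5, -4, 0, 0], [0.3, 0.5, -4, 0, 0], [0.3, 0.5, -4, 0, 0], [0.3, 0.5, -4, 0, 0], [0.3, 0.5, -3, 0, 0], [0.3, 0.5, -3, 0, 0], [0.3, 0.5, -3, 0, 0]],
])

```text
time: 3.58
eef_pos: [0.4127, 0.2494, 0.0327]
orientation: [2.074, 2.359, -0.001]
ft_force: [-0.6, -0.6, 0.1]
width: 0.0602
finger_force: 0.0
```

arm_command([
  [[0.3, 0.4, -3, 0, 0], [0.3, 0.4, -3, 0, 0], [0.3, 0.4, -3, 0, 0], [0.3, 0.4, -3, 0, 0], [0.3, 0.4, -3, 0, 0], [0.3, 0.4, -3, 0, 0], [0.3, 0.4, -3, 0, 0], [0.3, 0.4, -3, 0, 0]],
])

```text
time: 4.25
eef_pos: [0.4159, 0.2259, 0.0326]
orientation: [-2.074, -2.359, 0.0]
ft_force: [0.2, 0.6, 0.7]
width: 0.0606
finger_force: 0.2
```

```bash
python3 - <<'E'
from h import *
a=cam('top')['pixels'][225:335,150:330]; s=cam('side')['pixels'][220:420,160:440]
a=cv2.resize(a,(560,342)); s=cv2.resize(s,(560,400)) 
s=s[:258]if 0 else s
cv2.imwrite('pics/m1.png',cv2.resize(np.vstack([a,s]),None,fx=.8,fy=.8))
E
```

```text
(no output)
```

View pics/m1.png

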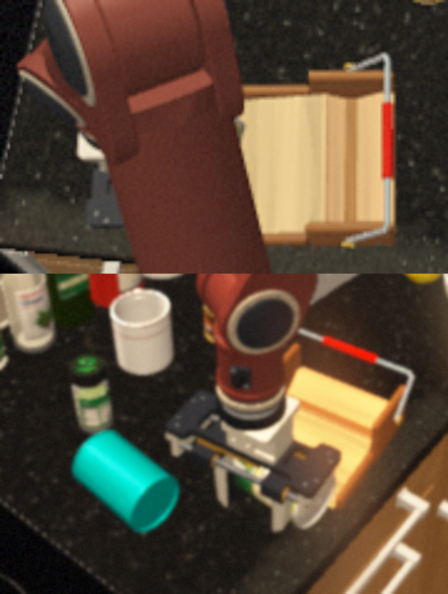

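The top view is hidden by the arm. The side view shows the gripper squarely behind the tin, at about (275,480), and the turquoise one untouched. I'll keep pushing.

arm_command([
  [[0.3, 0.4, -3, 0, 0], [0.3, 0.4, -3, 0, 0], [0.3, 0.4, -3, 0, 0], [0.3, 0.4, -3, 0, 0], [0.3, 0.4, -3, 0, 0], [0.3, 0.4, -3, 0, 0], [0.3, 0.4, -3, 0, 0], [0.3, 0.4, -3, 0, 0]],
])

```text
time: 5.02
eef_pos: [0.4191, 0.2041, 0.0331]
orientation: [-2.073, -2.357, -0.006]
ft_force: [-3.1, 8.8, 7.4]
width: 0.0603
finger_force: 4.6
```

arm_command([
  [[0.3, 0.4, -3, 0, 0], [0.3, 0.4, -3, 0, 0], [0.3, 0.4, -3, 0, 0], [0.3, 0.4, -3, 0, 0], [0.3, 0.4, -3, 0, 0], [0.3, 0.4, -3, 0, 0], [0.3, 0.4, -3, 0, 0], [0.3, 0.4, -3, 0, 0]],
])

```text
time: 5.68
eef_pos: [0.4211, 0.1862, 0.0341]
orientation: [-2.064, -2.359, -0.018]
ft_force: [-5.9, 17.2, 13.1]
width: 0.0603
finger_force: 8.2
```

```bash
python3 - <<'E'
from h import *
a=cam('top')['pixels'][225:335,150:330]; s=cam('side')['pixels'][220:420,200:440]
cv2.imwrite('pics/m2.png',np.vstack([cv2.resize(a,(480,293)),cv2.resize(s,(360,300))[:, :].copy() if 0 else cv2.resize(s[40:190],(480,300))]))
E
```

```text
(no output)
```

View pics/m2.png

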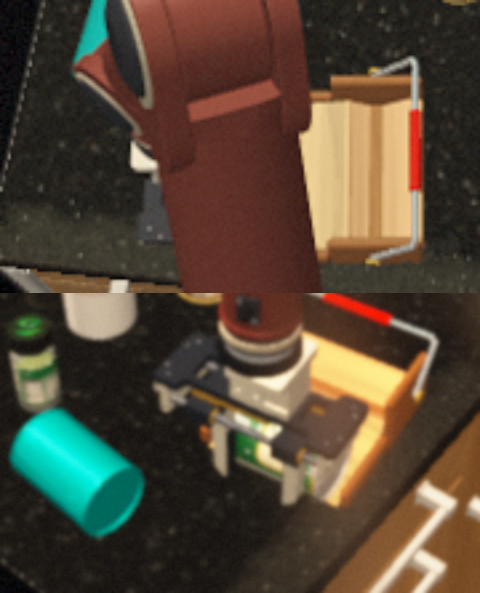

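The side view shows the tin on the ramp's foot, ahead of the two fingers at (255,465). Forces are rising to 17 N forward and 13 N up, so finger friction is hindering the roll. I'll stroke the fingers open and shut along the tin while advancing and rising slowly, so that the friction turns sideways and cancels.

arm_command([
  [[0.8, 0, 0, 1, 0], [0.8, 0, 0, 1, 0], [0.8, 0, 0, 1, 0], [0.8, 0, 0, 1, 0], [0.0, 0, 0, 0, 0], [0.0, 0, 0, 0, 0], [0.0, 0, 0, 0, 0], [0.0, 0, 0, 0, 0]],
])

```text
time: 6.45
eef_pos: [0.422, 0.1765, 0.0362]
orientation: [2.076, 2.358, -0.004]
ft_force: [1.0, 0.7, 0.4]
width: 0.0615
finger_force: 0.4
```

arm_command([
  [[0.8, 0.1, -1, 0.2, 0], [0.8, 0.1, -1, 0.2, 0], [0.8, 0.1, -1, 0.2, 0], [0.8, 0.1, -1, 0.2, 0], [0.0, 0.1, -1, 0.2, 0], [0.0, 0.1, -1, 0.2, 0], [0.0, 0.1, -1, 0.2, 0], [0.0, 0.1, -1, 0.2, 0]],
])

```text
time: 7.12
eef_pos: [0.4225, 0.1698, 0.0382]
orientation: [-2.074, -2.359, 0.002]
ft_force: [-0.0, 0.7, 1.6]
width: 0.0619
finger_force: 0.8
```

arm_command([
  [[0.8, 0.2, -1.5, 0.3, 0], [0.8, 0.2, -1.5, 0.3, 0], [0.8, 0.2, -1.5, 0.3, 0], [0.8, 0.2, -1.5, 0.3, 0], [0.0, 0.2, -1.5, 0.3, 0], [0.0, 0.2, -1.5, 0.3, 0], [0.0, 0.2, -1.5, 0.3, 0], [0.0, 0.2, -1.5, 0.3, 0]],
])

```text
time: 7.78
eef_pos: [0.4231, 0.1586, 0.0406]
orientation: [-2.072, -2.359, 0.002]
ft_force: [-3.6, 4.6, 2.8]
width: 0.0613
finger_force: 2.2
```

arm_command([
  [[0.8, 0.2, -1.5, 0.3, 0], [0.8, 0.2, -1.5, 0.3, 0], [0.8, 0.2, -1.5, 0.3, 0], [0.8, 0.2, -1.5, 0.3, 0], [0.0, 0.2, -1.5, 0.3, 0], [0.0, 0.2, -1.5, 0.3, 0], [0.0, 0.2, -1.5, 0.3, 0], [0.0, 0.2, -1.5, 0.3, 0]],
])

```text
time: 8.45
eef_pos: [0.4247, 0.1463, 0.043]
orientation: [-2.072, -2.359, 0.003]
ft_force: [-1.4, 3.9, 3.4]
width: 0.0613
finger_force: 2.4
```

```bash
python3 - <<'E'
from h import *
s=cam('side')['pixels'][230:400,240:440]
cv2.imwrite('pics/m3.png',cv2.resize(s,(700,595)))
E
```

```text
(no output)
```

View pics/m3.png

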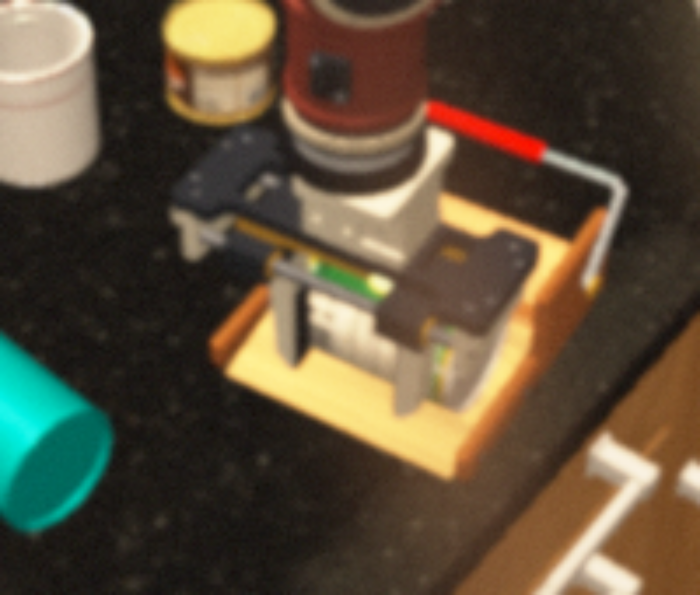

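The side view shows the tin square and halfway up the ramp, ahead of both fingers at (290,320) and (410,380). It lies inside the near kerb, whose inner edge is at about (500,400).

arm_command([
  [[0.8, 0.2, -1.5, 0.3, 0], [0.8, 0.2, -1.5, 0.3, 0], [0.8, 0.2, -1.5, 0.3, 0], [0.8, 0.2, -1.5, 0.3, 0], [0.0, 0.2, -1.5, 0.3, 0], [0.0, 0.2, -1.5, 0.3, 0], [0.0, 0.2, -1.5, 0.3, 0], [0.0, 0.2, -1.5, 0.3, 0]],
])

```text
time: 9.17
eef_pos: [0.4268, 0.1333, 0.0452]
orientation: [-2.074, -2.359, 0.004]
ft_force: [-2.5, 1.8, 1.7]
width: 0.0614
finger_force: 1.4
```

arm_command([
  [[0.8, 0.2, -1.5, 0.3, 0], [0.8, 0.2, -1.5, 0.3, 0], [0.8, 0.2, -1.5, 0.3, 0], [0.8, 0.2, -1.5, 0.3, 0], [0.0, 0.2, -1.5, 0.3, 0], [0.0, 0.2, -1.5, 0.3, 0], [0.0, 0.2, -1.5, 0.3, 0], [0.0, 0.2, -1.5, 0.3, 0]],
])

```text
time: 9.83
eef_pos: [0.4284, 0.1217, 0.0477]
orientation: [-2.073, -2.359, 0.003]
ft_force: [-2.3, 3.1, 2.0]
width: 0.0618
finger_force: 1.7
```

arm_command([
  [[0.8, 0.2, -1.5, 0.2, 0], [0.8, 0.2, -1.5, 0.2, 0], [0.8, 0.2, -1.5, 0.2, 0], [0.8, 0.2, -1.5, 0.2, 0], [0.0, 0.2, -1.5, 0.2, 0], [0.0, 0.2, -1.5, 0.2, 0], [0.0, 0.2, -1.5, 0.2, 0], [0.0, 0.2, -1.5, 0.2, 0]],
])

```text
time: 10.5
eef_pos: [0.4295, 0.11, 0.0493]
orientation: [-2.073, -2.358, 0.004]
ft_force: [-2.0, 4.1, 2.6]
width: 0.0614
finger_force: 2.3
```

arm_command([
  [[0.8, 0.1, -1, 0, 0], [0.8, 0.1, -1, 0, 0], [0.8, 0.1, -1, 0, 0], [0.8, 0.1, -1, 0, 0], [0.0, 0.1, -1, 0, 0], [0.0, 0.1, -1, 0, 0], [0.0, 0.1, -1, 0, 0], [0.0, 0.1, -1, 0, 0]],
])

```text
time: 11.17
eef_pos: [0.4304, 0.1017, 0.0491]
orientation: [-2.073, -2.359, 0.004]
ft_force: [-1.9, 4.1, 2.6]
width: 0.0617
finger_force: 1.8
```

arm_command([
  [[0.8, 0.1, -1, 0, 0], [0.8, 0.1, -1, 0, 0], [0.8, 0.1, -1, 0, 0], [0.8, 0.1, -1, 0, 0], [0.0, 0.1, -1, 0, 0], [0.0, 0.1, -1, 0, 0], [0.0, 0.1, -1, 0, 0], [0.0, 0.1, -1, 0, 0]],
])

```text
time: 11.83
eef_pos: [0.4323, 0.093, 0.0492]
orientation: [2.075, 2.359, -0.003]
ft_force: [-0.4, -0.2, 0.1]
width: 0.0619
finger_force: 0.0
```

arm_command([
  [[0.8, 0.1, -1, 0, 0], [0.8, 0.1, -1, 0, 0], [0.8, 0.1, -1, 0, 0], [0.8, 0.1, -1, 0, 0], [0.0, 0.1, -1, 0, 0], [0.0, 0.1, -1, 0, 0], [0.0, 0.1, -1, 0, 0], [0.0, 0.1, -1, 0, 0]],
])

```text
time: 12.5
eef_pos: [0.4335, 0.0861, 0.0495]
orientation: [-2.074, -2.359, -0.0]
ft_force: [0.3, 0.0, 0.1]
width: 0.0612
finger_force: 0.0
```

arm_command([
  [[0.0, -2, 15, 20, 0], [0.0, 0, 0, 40, 0], [0.0, 0, 0, 40, 0], [0.0, 0, 0, 40, 0], [-1, 0, -15, 10, 0], [-1, 5, -35, 0, 0], [-1, 5, -35, 0, 0], [-1, 5, -35, 0, 0]],
])

```text
time: 13.17
eef_pos: [0.4465, -0.0201, 0.2001]
orientation: [2.071, 2.36, 0.001]
ft_force: [0.9, -0.8, 0.3]
width: 0.0245
finger_force: 0.0
```

arm_command([
  [[-1, 6, -35, 0, 0], [-1, 6, -25, 0, 0], [-1, 0, 0, 0, 0], [-1, 0, 0, 0, 0], [-1, 0, 0, 0, 0]],
])

```text
time: 13.58
eef_pos: [0.4581, -0.0778, 0.1994]
orientation: [-2.072, -2.36, -0.001]
ft_force: [0.4, 1.5, 0.2]
width: 0.0008
finger_force: 0.0
```

```bash
python3 - <<'E'
from h import *
a=cam('top')['pixels'][235:325,210:350]; s=cam('side')['pixels'][230:400,260:440]
cv2.imwrite('pics/m4.png',np.hstack([cv2.resize(a,(440,283)),cv2.resize(s,(300,283))]))
E
```

```text
(no output)
```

View pics/m4.png

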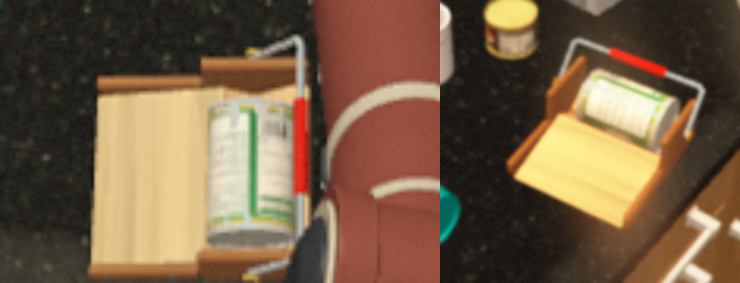

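The tin is seated square in the groove: top panel (250,170), between cheeks at y=65 and 260, and the side panel agrees. The sleeve is still back at top panel (301,145). Next, the keeper.

arm_command([
  [[-1, 0, 0, -35, 0], [-1, 0, 0, -35, 0], [-1, 0, 0, -37, 0], [-1, 0, 0, 0, 0], [-1, -1, 8, 0, 0], [-1, -1, 8, 0, 0], [-1, -1, 8, 0, 0], [-1, -1, 8, 0, 0]],
])

```text
time: 14.35
eef_pos: [0.4557, -0.0452, 0.0945]
orientation: [2.071, 2.358, 0.004]
ft_force: [0.4, 0.2, 0.1]
width: -0.0
finger_force: 0.0
```

arm_command([
  [[-1, -0.6, 5, 0, 0], [-1, -0.6, 5, 1, 0], [-1, -0.6, 5, 1, 0], [-1, -0.6, 5, 2, 0], [-1, -0.6, 5, 2, 0], [-1, -0.6, 5, 2, 0], [-1, -0.6, 5, 2, 0], [-1, 0, 0, 0, 0]],
])

```text
time: 15.02
eef_pos: [0.4504, -0.01, 0.103]
orientation: [-2.072, -2.362, -0.003]
ft_force: [0.0, 0.3, 0.0]
width: 0.0003
finger_force: 0.0
```

```bash
cat > k.py <<'E'
from h import *
P={}
for n,w in(('top',(170,225,330,340)),('side',(290,235,430,340))):
    c=cam(n); h=cv2.cvtColor(c['pixels'],cv2.COLOR_BGR2HSV); m=cv2.inRange(h,(0,190,130),(5,255,255))|cv2.inRange(h,(175,190,130),(180,255,255))
    k,l,st,ce=cv2.connectedComponentsWithStats(m)
    for i in range(1,k):
        x,y=ce[i]
        if st[i][4]>30 and w[0]<x<w[2] and w[1]<y<w[3]: print(n,st[i],ce[i].round(1)); P[n]=(c,ce[i])
if len(P)==2:
    p,e=tri(*P['top'],*P['side']); d=p*1000-[451,19.5,0]; X=d@[.127,-.992,0]; Z=d[2]-46
    print('bar',p.round(4),e,'x',X,'z',Z+46,'q',np.arctan2(Z,X)-.698,'r',np.hypot(X,Z))
E
python3 k.py
```

```text
side [356 261  34  18 186] [372.9 269.4]
```

```bash
cat >> k.py <<'E'
c,p=P['side']; q=np.linspace(0,2.2,221); X=.062*np.cos(.698+q); Z=.046+.062*np.sin(.698+q)
W=np.c_[.451+.127*X,.0195-.992*X,Z]; u=proj(c,W); d=np.linalg.norm(u-p,axis=1); i=d.argmin(); print('q side',q[i],'err px',d[i],'x',X[i],'z',Z[i])
E
python3 k.py
```

```text
side [356 261  34  18 188] [372.6 269.4]
q side 0.49 err px 0.9967458855582092 x 0.02315798366953799 z 0.10351267505829834
```

arm_command([
  [[-1, -0.6, 5, 0, 0], [-1, -0.6, 5, 0, 0], [-1, -0.6, 5, 0, 0], [-1, -0.6, 5, 0, 0], [-1, -0.6, 5, 0, 0], [-1, -0.6, 5, 0, 0], [-1, -0.6, 5, -1, 0], [-1, -0.6, 5, -2, 0]],
])

```text
time: 15.88
eef_pos: [0.4454, 0.0289, 0.0994]
orientation: [-2.074, -2.36, -0.0]
ft_force: [0.1, -0.4, 0.6]
width: 0.0001
finger_force: 0.3
```

arm_command([
  [[-1, -0.6, 5, -3, 0], [-1, -0.6, 5, -3, 0], [-1, -0.6, 5, -3, 0], [-1, -0.2, 2, -2, 0], [-1, 0, 0, 0, 0]],
])

```text
time: 16.3
eef_pos: [0.4431, 0.0461, 0.088]
orientation: [-2.072, -2.36, 0.0]
ft_force: [0.2, -1.0, 0.6]
width: 0.0004
finger_force: 0.0
```

```bash
python3 k.py
```

```text
side [342 282  34  17 114] [357.6 290.3]
q side 1.59 err px 0.46733383481031515 x -0.04075134773623794 z 0.09272609182972844
```

arm_command([
  [[-1, 0.4, -3, 0, 0], [-1, 0, 0, 15, 0], [-1, 0, 0, 15, 0], [-1, -1.5, 11, 0, 0], [-1, -1.5, 11, 0, 0], [-1, 0, 0, 0, 0], [-1, 0, 0, -5, 0], [-1, 0, 0, -5, 0]],
])

```text
time: 17.07
eef_pos: [0.441, 0.0632, 0.1081]
orientation: [2.075, 2.358, -0.001]
ft_force: [-0.7, 0.3, -0.3]
width: 0.0005
finger_force: 0.0
```

arm_command([
  [[-1, -0.2, 1.5, -3, 0], [-1, -0.2, 1.5, -3, 0], [-1, -0.2, 1.5, -4, 0], [-1, -0.2, 1.5, -4, 0], [-1, -0.2, 1.5, -4, 0], [-1, -0.1, 1, -4, 0], [-1, -0.1, 1, -4, 0], [-1, 0, 1, -4, 0]],
])

```text
time: 17.73
eef_pos: [0.4399, 0.0738, 0.0804]
orientation: [2.073, 2.357, -0.004]
ft_force: [-10.9, -5.5, 65.6]
width: 0.0009
finger_force: 33.0
```

```bash
python3 k.py
```

```text
side [338 296  11   7  38] [343.3 298.9]
q side 1.99 err px 10.345238325155455 x -0.05573047407579115 z 0.07316825830427064
```

arm_command([
  [[-1, 0, 0, 6, 0], [-1, 0, 0, 25, 0], [-1, 0, 0, 40, 0], [-1, 0, 0, 40, 0], [-1, -4, 30, 20, 0], [-1, -6, 40, 0, 0], [-1, -6, 40, 0, 0], [-1, -6, 40, 0, 0]],
])

```text
time: 18.5
eef_pos: [0.4179, 0.225, 0.2097]
orientation: [2.077, 2.355, 0.0]
ft_force: [0.6, 0.2, -0.1]
width: 0.0006
finger_force: 0.0
```

arm_command([
  [[-1, -6, 40, 0, 0], [-1, 0, 40, 0, 0], [-1, 0, 0, 0, 0], [-1, 0, 0, 0, 0]],
])

```text
time: 18.83
eef_pos: [0.4106, 0.3067, 0.2088]
orientation: [-2.068, -2.364, 0.001]
ft_force: [0.1, -1.2, -0.1]
width: 0.0004
finger_force: 0.0
```

```bash
python3 k.py; python3 - <<'E'
from h import *
a=cam('top')['pixels'][190:335,160:350]; s=cam('side')['pixels'][240:380,200:440]
cv2.imwrite('pics/m5.png',np.hstack([cv2.resize(a,(393,300)),cv2.resize(s,(400,300))]))
E
```

```text
top [265 270   4  29 110] [266.5 284.3]Traceback (most recent call last):
  File "k.py", line 12, in <module>
    c,p=P['side']; q=np.linspace(0,2.2,221); X=.062*np.cos(.698+q); Z=.046+.062*np.sin(.698+q)
        ~^^^^^^^^
KeyError: 'side'
```

View pics/m5.png

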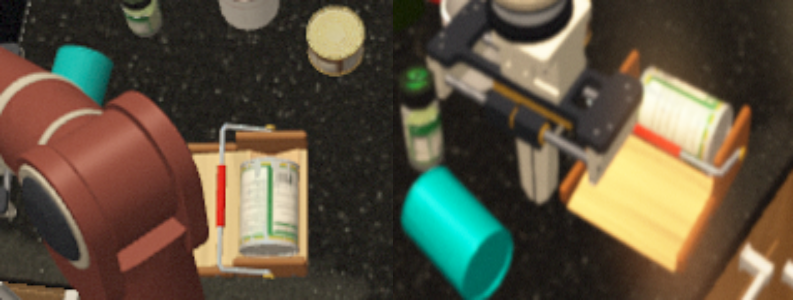

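The keeper is down in front of the tin: sleeve at top panel (221,195), and at (658,145) in the side panel. The tin is seated square at top panel (270,205). I'll check the bar against its stop, then hand in.

```bash
python3 - <<'E'
from h import *
t=cam('top'); 
for q in(1.9,2.0,2.05,2.09):
    X=.062*np.cos(.698+q); Z=.046+.062*np.sin(.698+q); print(q,proj(t,[.451+.127*X,.0195-.992*X,Z]).round(1))
r=sense(); print(r['time'],r['ft_force'])
E
```

```text
1.9 [[267.7 282.3]]
2.0 [[266.7 283. ]]
2.05 [[266.3 283.3]]
2.09 [[266.1 283.6]]
19.0833 [-0.22655714 -0.90425306  0.08357336]
```

```bash
python3 -c "
from workcell import *
print(sign_off())"
```

```text
the job is handed in; nothing more can be done
None
```

The tin was rolled up the ramp and lies square in the groove, and the keeper is swung over it and down to its stop. The job was handed in at about 19 s; pressing the keeper onto its stop briefly took the wrist force to about 66 N, and no verdict came back.

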